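Set the end cap of the eyelet setter's spring tube

ROBOT

A 7-joint arm with a two-finger parallel gripper is mounted at the origin on a cart in front of the work surface, level with it; the furniture and walls round the work are solid. World frame = base frame: x ahead of the robot, y to its left, z up, the work surface at z = 0. Lengths are in m, angles in rad, forces in N, time in s.
With the tool pointing down it reaches from about 0.35 to 0.9 m from the base axis. Payload 7.2 kg.
Tool frame: the origin (TCP) lies at the very end of the fingers, on their centre line; the grasp point (between the pads) lies 19 mm behind it; z points along the fingers, y is the line along which they close (so a half turn about z gives the same grasp; the last joint's range is limited). The gripper opens to 88 mm and grips with 3 to 60 N. Pads are 20 mm wide; open, the fingers measure 115 mm over their backs; the gripper's body (75 mm by 178 mm) begins 61 mm behind the grasp point.
Start: joints at [-1.227, 0.411, -0.013, 1.596, 0.006, 1.134, -0.082], TCP at [0.25, 0.573, 0.193] pointing down, gripper open.
Joint ranges: [-2.95, 2.95], [-0.29, 1.99], [-1.47, 1.44], [0.14, 2.54], [-1.03, 4.17], [0.13, 1.85], [-2.86, 2.86]. Speed limits (rad/s): [2.39, 2.39, 3.01, 3.01, 3.14, 3.14, 3.14].

INTERFACE

Orientations are given as a rotation vector (axis times angle).
In Python, from workcell import robot gives the robot as it stands.
- The arm moves only by the shell command python3 -m jog 'ROWS' [FORCE]. ROWS is JSON, a list of rows, each an object with "fingers": the opening, from -1 (shut) to 1 (fully open), so that 0 is half open; "delta_pos": the shift along the tool's x, y, z in mm, a list of three; "delta_rot": the turn, a rotation vector about the tool's x, y, z in degrees, a list of three. A call has 1 to 20 rows; each row is the pose to reach, as a shift and turn from the pose commanded when the call began, along the tool's axes at that moment; what a row does not reach only later rows make up. A row lasts 1/10 s, in which the tool goes at most 50 mm and 8.59 degrees, less where a joint would pass 70% of its speed; a pose out of reach is approached as far as the arm can. A call with a gripper value outside its range is refused whole. The fingers move at their own pace and stop on an object; FORCE is the grip in N (left out, the last holds). Time passes only in rows, so rows that repeat a pose let the fingers close. It gives the time, the measured TCP pose, the force, the opening and the grip force at its end, in the units of the state.
- robot.sense(): the state, without advancing time (a new reading comes with each control period).
- robot.get_image(name): name is "scene" or "side" or "wrist"; returns the picture (384x512x3 uint8, blue, green, red); there is no depth.
- robot.camera_params(name): a dict with "mtx" (3x3 intrinsics, pixels), "position" and "rotation" of the camera in the world. Camera axes: x right, y up, looking along -z (the intrinsics and any distortion apply to the point x, -y, -z); pixel columns grow to the right and rows downward; lengths in m; the calibration is good to about 2 mm. The wrist camera is an equidistant fisheye: a pixel r from the principal point sees the ray r / f radians off the axis. A picture is of the moment at which its call begins: read the wrist's pose just before it. camera_params takes no time and is no camera call; for the wrist camera it gives the pose at the moment of the call.
- robot.close_job(): hands the job in; it is judged then, once.
Trained networks look in the newest picture that a camera, given by its name, has taken for a name from the list of things; names that differ only in an ending like _2 or _b are one class to them, and where a whole thing is asked for, a point or a joint stands for the part that bears it (a point fixed in the world has none). Each returns a list of dicts, best first, with "conf" (0 to 1); they miss things now and then, are a little off and sometimes report something else, mostly with a low value. They report only what shows in the picture. A call takes as long as a camera call.
- robot.find_in(query, camera): "location" ([column, row] in pixels, amid what is visible of it).
- robot.masks_of(query, camera): "pixels" (384x512 bool, what is visible of it) and "location" ([column, row] in pixels, amid what is visible of it).
- robot.place_of(query, camera): "location" ([column, row] in pixels: a listed point, or the origin of a listed thing).
The state is a dict: "time_s": time; "joint_positions": joint angles; "qd": joint speeds; "joint_efforts": joint torques, N m; "tool_pos": TCP position; "ee_rot": TCP orientation; "force": force on the tool from outside, world axes, zero at the start; "ft_torque": the same for the moment, N m; "grip_width": finger opening in m; "finger_force": force on a finger pad.
Only numpy, scipy, OpenCV 4.12 (cv2) and the standard library are available. Lean on these libraries where they do the work, as an engineer would, in place of code of your own. Each camera call takes 0.05 s, during which the arm holds its last target. There are 200 camera calls.

TASK

Get the bench eyelet setter ready for locking: push its black palm plunger fully down and let it spring back up, so that the return spring beds in. Then screw the knurled steel end cap on the spring tube beside it clockwise until it bottoms out, back it off a quarter turn, and finish there still gripping the cap between the fingers, so that it stays put while a colleague locks it. Do not shift the small things lying around.

Things in the scene. Friction and masses are not known exactly. Their poses are not given: they have to be found in the camera images.
- setter: Grey bench eyelet setter, bolted down. Base 100 (x) by 210 (y) by 18 mm; origin at the centre of its underside, on the bench; z up. At (0, +60 mm) a C-frame, 56x52 mm, 66 mm tall, with the plunger on top; at (0, -60 mm) the spring tube, up to 50 mm across, with a flat 45 mm shoulder at height 60 mm, the end cap above it. Between them only a rib, 36 mm tall.
- plunger_top (a point): Centre of the top of the black plastic palm button of the plunger: slightly domed, 38 mm across, 14 mm thick, its top 97 mm above the bench when up. It moves straight down. Tall fixed things to steer clear of: a green machine, 345 mm tall, on the left of the bench (x over 0.5, y over 0.2), and an open tin, 124 mm tall, on the right (x 0.645, y -0.375).
- plunger (a joint): Stroke of the plunger in m: 0 up, 0.015 fully down at its hard stop. Return spring: 4 N to start, 10 N at the bottom; it springs back when released.
- end_cap: Knurled steel end cap, an upright cylinder 42 mm across and 26 mm tall, already started on its right-hand thread; it cannot come off. Origin at the centre of its underside: 60 mm above the bench when bottomed, rising 6 mm per turn as it is unscrewed. A light index line on its top lies along its +x. Grip it round its side from above, at any yaw.
- cap_grip (a point): Centre of the end cap: on its axis, half way up, 13 mm above its underside.
- cap_turn (a joint): Angle of the end cap on its thread in rad: 0 bottomed out on the shoulder (hard stop), growing as it is unscrewed, counter-clockwise seen from above; starts between 2.2 and 3.8. Friction of the thread about 0.06 N m; it stays where it is left. A quarter turn off the bottom reads 1.57.
- beeswax: Bystander, not to be shifted: small yellow-brown block of wax, 32x46x18 mm; origin at the centre of its underside.
- girth_ring: Bystander, not to be shifted: plain steel ring lying flat, 45 across and 8 thick, all in mm; origin at the centre of its underside.
- buckle_3: Bystander, not to be shifted: small steel buckle lying flat, 41x32x11 mm; origin at the centre of its underside.
- thread_spool_3: Bystander, not to be shifted: pale thread spool standing upright, 40 across and 45 tall, all in mm; origin at the centre of its underside.
- rivet_tin: Bystander, not to be shifted: flat round green tin, 65 across and 30 tall, all in mm; origin at the centre of its underside.
- sanding_block: Bystander, not to be shifted: brown cork sanding block, 38x70x28 mm; origin at the centre of its underside.

How it is judged:
On the way, in this order (a step that is already met when the one before it is completed fails the run):
1. the plunger is pushed fully down (at least 13 of its 15 mm) (value of joint plunger above 0.013 m), for 0.1 s.
2. the plunger is let spring back up (within 2 mm), the cap not yet bottomed (value of joint plunger below 0.002 m and value of joint cap_turn above 0.3 rad), for 0.1 s.
3. the end cap is screwed down until it bottoms out (within 0.08 rad) (value of joint cap_turn below 0.08 rad), for 0.1 s.
At the end, for the whole second after the job is handed in: The end cap stands a quarter turn off its bottomed position (1.57 +- 0.27 rad, 15 degrees), at rest, gripped between the fingers (contact over 2 N, grasp point within 30 mm of the cap's centre), and the plunger is up (within 2 mm) (value of joint cap_turn between 1.3 and 1.84 rad and velocity of joint cap_turn between -0.05 and 0.05 rad/s and contact force between the fingers and end_cap above 2 N and distance between the grasp point and cap_grip below 0.03 m and value of joint plunger below 0.002 m); the arm keeps its last pose, push and grip.
It fails at once if one of the small things lying around is shifted by more than 25 mm (distance of any of beeswax, girth_ring, buckle_3, thread_spool_3, rivet_tin, sanding_block from where it was at the start of the episode above 0.025 m).
It also fails if it takes over 64 s, if anything falls off the work surface, if the arm or the gripper's body presses on something with over 40 N, if the wrist force passes 120 N, or if a joint passes its speed limit or range.

## Working session

There is one attempt and no reset: what is moved stays moved. The work goes in short steps, Python scripts to look and compute and a shell command to move; the robot and the scene stay as the last step left them, time stands still between calls to the robot, and variables do not carry over. Pictures are saved under pics/ and viewed, at most 13 in all, crops included, and the job is handed in when it is done.

```bash
ls; mkdir -p pics
cat > h.py <<'E'
import numpy as np,cv2
from workcell import robot
from scipy.spatial.transform import Rotation as R
def ray(cam,px):
    p=robot.camera_params(cam);K=np.array(p["mtx"]);Rm=np.array(p["rotation"])
    if Rm.shape!=(3,3): Rm=R.from_rotvec(Rm).as_matrix()
    x=(px[0]-K[0,2])/K[0,0];y=(px[1]-K[1,2])/K[1,1]
    if cam=="wrist":
        t=np.hypot(x,y);s=np.sin(t)/max(t,1e-9);d=np.array([x*s,-y*s,-np.cos(t)])
    else: d=np.array([x,-y,-1.])
    d=Rm@d;return np.array(p["position"]),d/np.linalg.norm(d)
def atz(cam,px,z):
    o,d=ray(cam,px);return o+d*(z-o[2])/d[2]
def tri(rs):
    A=sum(np.eye(3)-np.outer(d,d) for o,d in rs);b=sum((np.eye(3)-np.outer(d,d))@o for o,d in rs)
    return np.linalg.solve(A,b)
E
python3 - <<'E'
from h import *
s=robot.sense();print(s)
for c in("scene","side"):
    cv2.imwrite(f"pics/{c}0.png",robot.get_image(c))
    p=robot.camera_params(c);print(c,p)
    for q in("setter","plunger_top","end_cap","cap_grip","beeswax","girth_ring","buckle_3","thread_spool_3","rivet_tin","sanding_block"):
        r=robot.place_of(q,c)
        z=dict(plunger_top=.097,end_cap=.063,cap_grip=.076).get(q,0)
        for k in r[:2]: print(c,q,round(k["conf"],2),np.round(k["location"]),np.round(atz(c,k["location"],z),3))
E
```

```text
pics
{'time_s': 0.0, 'joint_positions': array([-1.22720475,  0.41186799, -0.01271294,  1.59704441,  0.00560717,
        1.13430059, -0.08219168]), 'qd': array([ 0.00104631,  0.00084191, -0.00013981,  0.00015592,  0.00153221,
       -0.00168778,  0.00045178]), 'joint_efforts': array([-7.62374366e-04, -5.87953019e+01,  6.41627591e-01, -2.91083443e+01,
       -5.38199174e-02,  1.82518142e-02,  1.51823619e-04]), 'tool_pos': array([0.24997917, 0.57222563, 0.19232885]), 'ee_rot': array([-6.42180964e-01, -3.07504504e+00,  2.46773750e-03]), 'force': array([-0.68110992,  0.5950535 ,  0.31950849]), 'ft_torque': array([-0.01043191,  0.0258868 , -0.02930597]), 'finger_force': 0.0, 'grip_width': 0.08765494933817948}
scene {'mtx': array([[486.8034404 ,   0.        , 252.19129702],
       [  0.        , 486.8034404 , 193.62010426],
       [  0.        ,   0.        ,   1.        ]]), 'position': array([ 0.07916405, -0.61541735,  0.6326707 ]), 'rotation': array([ 0.91677324, -0.31677353, -0.6122213 ])}
scene setter 0.7 [264. 260.] [ 0.514 -0.097  0.   ]
scene plunger_top 0.79 [250. 201.] [ 0.527 -0.
[... 865 characters left out ...]
93 [269. 218.] [ 0.515 -0.098  0.   ]
side plunger_top 0.48 [265. 197.] [ 0.52  -0.043  0.097]
side end_cap 0.71 [276. 189.] [ 0.504 -0.149  0.063]
side end_cap 0.16 [269. 217.] [ 0.504 -0.007  0.063]
side cap_grip 0.68 [277. 183.] [ 0.504 -0.161  0.076]
side beeswax 0.69 [302. 228.] [ 0.424 -0.065  0.   ]
side girth_ring 0.64 [225. 220.] [ 0.631 -0.067  0.   ]
side girth_ring 0.5 [247. 252.] [0.548 0.053 0.   ]
side buckle_3 0.58 [234. 207.] [ 0.62  -0.132  0.   ]
side thread_spool_3 0.71 [223. 223.] [ 0.631 -0.052  0.   ]
side thread_spool_3 0.65 [269. 219.] [ 0.514 -0.092  0.   ]
side rivet_tin 0.74 [307. 250.] [0.407 0.022 0.   ]
side sanding_block 0.87 [315. 205.] [ 0.393 -0.191  0.   ]
```

View pics/scene0.png

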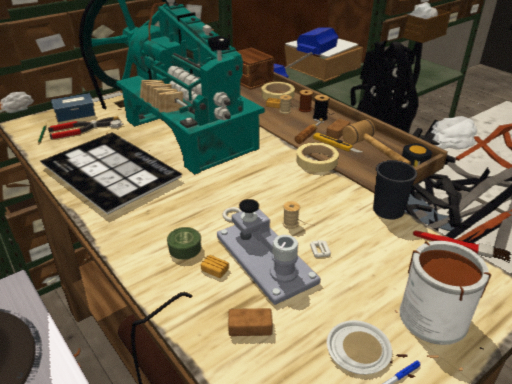

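View pics/side0.png

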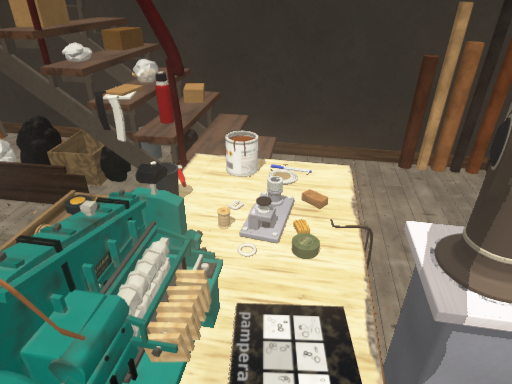

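Run:
```python
from h import *
s=robot.sense();M=R.from_rotvec(s["ee_rot"]).as_matrix();print(M.round(3))
for a in ([0.523,-0.041,.13],):
    print((M.T@(np.array(a)-s["tool_pos"])*1000).round(1))
for q in("plunger_top","cap_grip"):
    print(q,tri([ray(c,robot.place_of(q,c)[0]["location"]) for c in("scene","side")]).round(4))
```

```text
[[-0.916  0.4   -0.   ]
 [ 0.4    0.916 -0.   ]
 [-0.    -0.    -1.   ]]
[-495.7 -453.2   63.2]
plunger_top [ 0.5217 -0.0412  0.0996]
cap_grip [ 0.5062 -0.1594  0.0785]
```

Both views show the plunger (scene 249,205; side 264,200) and the cap (scene 285,243; side 274,183). The setter is clear all round. The machine is well to the left, so I'll go round on its near side.

```bash
python3 -m jog '[{"fingers":-1,"delta_pos":[-50,-70,0],"delta_rot":[0,0,0]},{"fingers":-1,"delta_pos":[-222,-309,0],"delta_rot":[0,0,0]},{"fingers":-1,"delta_pos":[-222,-309,0],"delta_rot":[0,0,0]},{"fingers":-1,"delta_pos":[-222,-309,0],"delta_rot":[0,0,0]},{"fingers":-1,"delta_pos":[-222,-309,0],"delta_rot":[0,0,0]},{"fingers":-1,"delta_pos":[-222,-309,0],"delta_rot":[0,0,0]},{"fingers":-1,"delta_pos":[-222,-309,0],"delta_rot":[0,0,0]},{"fingers":-1,"delta_pos":[-222,-309,0],"delta_rot":[0,0,0]},{"fingers":-1,"delta_pos":[-222,-309,0],"delta_rot":[0,0,0]},{"fingers":-1,"delta_pos":[-496,-453,10],"delta_rot":[0,0,0]},{"fingers":-1,"delta_pos":[-496,-453,10],"delta_rot":[0,0,0]},{"fingers":-1,"delta_pos":[-496,-453,10],"delta_rot":[0,0,0]},{"fingers":-1,"delta_pos":[-496,-453,10],"delta_rot":[0,0,0]},{"fingers":-1,"delta_pos":[-496,-453,10],"delta_rot":[0,0,0]},{"fingers":-1,"delta_pos":[-496,-453,10],"delta_rot":[0,0,0]},{"fingers":-1,"delta_pos":[-496,-453,10],"delta_rot":[0,0,0]},{"fingers":-1,"delta_pos":[-496,-453,10],"delta_rot":[0,0,0]}]' 20
python3 - <<'E'
from h import *
s=robot.sense();print(s["time_s"],s["joint_positions"].round(2),s["tool_pos"].round(4))
M=R.from_rotvec(s["ee_rot"]).as_matrix();print(M.round(3))
cv2.imwrite("pics/w1.png",robot.get_image("wrist"))
for q,z in(("plunger_top",.097),("cap_grip",.076)):
    w=robot.place_of(q,"wrist")
    for k in w[:2]:print(q,round(k["conf"],2),k["location"],atz("wrist",k["location"],z).round(4))
E
```

```text
time_s: 3.0
tool_pos: [0.5241, -0.0417, 0.1826]
ee_rot: [-0.646, -3.074, 0.002]
force: [-0.2, 0.0, 0.3]
grip_width: 0.0003
finger_force: 0.0
3.0 [-0.41  0.26  0.49  1.87 -0.14  1.04  1.29] [ 0.5241 -0.0417  0.1826]
[[-0.915  0.402 -0.001]
 [ 0.402  0.915 -0.001]
 [ 0.    -0.001 -1.   ]]
plunger_top 0.81 [258.3, 183.3] [ 0.5177 -0.037   0.097 ]
cap_grip 0.64 [157.1, 213.0] [ 0.509  -0.1561  0.076 ]
```

View pics/w1.png

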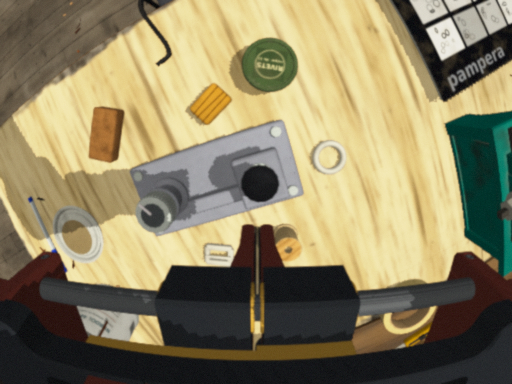

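The wrist view confirms it: the plunger is at (260,183), the cap at (155,210), and nothing is close to the fingers' path. Next I press the plunger.

```bash
python3 -m jog '[{"fingers":-1,"delta_pos":[5,1,40],"delta_rot":[0,0,0]},{"fingers":-1,"delta_pos":[5,1,78],"delta_rot":[0,0,0]},{"fingers":-1,"delta_pos":[5,1,84],"delta_rot":[0,0,0]},{"fingers":-1,"delta_pos":[5,1,88],"delta_rot":[0,0,0]},{"fingers":-1,"delta_pos":[5,1,92],"delta_rot":[0,0,0]},{"fingers":-1,"delta_pos":[5,1,96],"delta_rot":[0,0,0]},{"fingers":-1,"delta_pos":[5,1,100],"delta_rot":[0,0,0]},{"fingers":-1,"delta_pos":[5,1,100],"delta_rot":[0,0,0]},{"fingers":-1,"delta_pos":[5,1,100],"delta_rot":[0,0,0]},{"fingers":-1,"delta_pos":[5,1,100],"delta_rot":[0,0,0]}]'
```

```text
time_s: 4.15
tool_pos: [0.5194, -0.038, 0.0834]
ee_rot: [0.642, 3.075, 0.0]
force: [-0.3, -0.4, -0.5]
grip_width: 0.0005
finger_force: 0.0
```

Run:
```python
from h import *
s=robot.sense();print(s["force"],s["tool_pos"],s["joint_efforts"])
a=robot.get_image("side")[130:280,180:360];b=robot.get_image("scene")[150:300,170:350]
cv2.imwrite("pics/p.png",cv2.resize(np.hstack([a,b]),None,fx=2.2,fy=2.2))
```

```text
[-0.3429756  -0.36998214 -0.49337525] [ 0.51939105 -0.03803416  0.08338885] [-8.82458553e-03 -4.65321207e+01  5.41551232e+00 -2.27584898e+01
  9.12372780e-03  7.78857269e-02 -1.10331308e-03]
```

View pics/p.png

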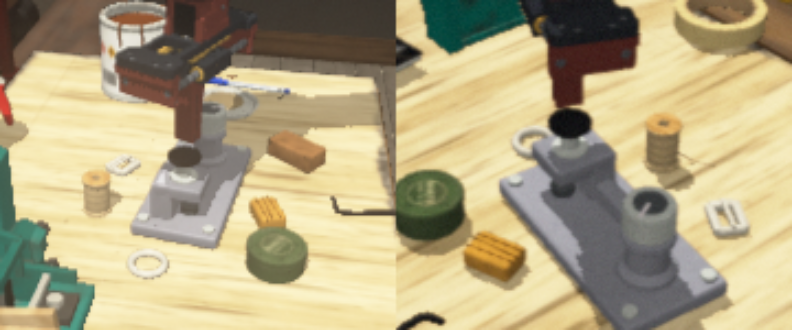

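Run:
```python
from h import *
def proj(c,P):
    p=robot.camera_params(c);v=R.from_rotvec(p["rotation"]).as_matrix().T@(np.array(P)-p["position"]);K=p["mtx"]
    return np.array([K[0,2]-K[0,0]*v[0]/v[2],K[1,2]+K[1,1]*v[1]/v[2]])
s=robot.sense()["tool_pos"]
for c,o in(("side",(180,130,0)),("scene",(170,150,180))):
  for P in(s,[.5217,-.041,.097],[.518,-.037,.097]):
    p=proj(c,P);print(c,((p-o[:2]+[o[2],0])*2.2).round())
  print("place",robot.place_of("plunger_top",c)[:1])
# tip pixels in crops -> side (188,142), scene (570,106)
ps=[ray("side",(180+188/2.2,130+142/2.2)),ray("scene",(170-180+570/2.2,150+106/2.2))]
print(tri(ps))
pb=[ray("side",(180+184/2.2,130+157/2.2)),ray("scene",(170-180+571/2.2,150+122/2.2))]
print(tri(pb))
```

```text
side [187. 160.]
side [186. 148.]
side [189. 150.]
place [{'location': [262.0, 197.8], 'conf': 0.73}]
scene [565. 128.]
scene [570. 116.]
scene [563. 116.]
place [{'location': [247.8, 201.4], 'conf': 0.66}]
[ 0.52080946 -0.04050104  0.10634905]
[ 0.52398694 -0.03844942  0.08745679]
```

Run:
```python
from h import *
a=robot.get_image("side")[165:225,235:295];b=robot.get_image("scene")[170:230,215:275]
cv2.imwrite("pics/p2.png",cv2.resize(np.hstack([a,b]),None,fx=6,fy=6,interpolation=cv2.INTER_CUBIC))
s=robot.sense();print(s["time_s"],s["force"],s["tool_pos"])
```

```text
4.45 [ 0.43230289 -0.14781268  0.15258567] [ 0.51923241 -0.03799774  0.08317642]
```

View pics/p2.png

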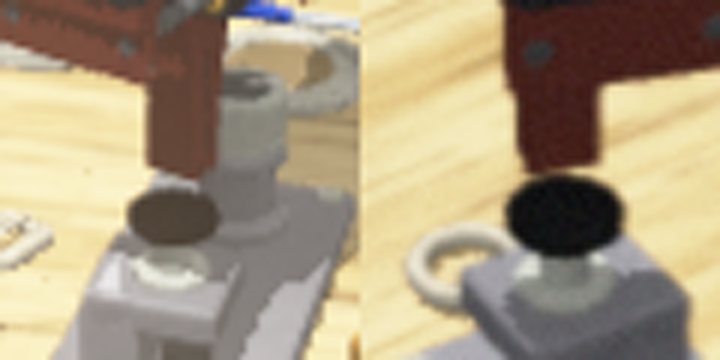

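The fingertips are clear of the button by about 9 mm, even though the TCP reads 0.083. With the fingers shut they sit higher than the frame says, so I'll go down by feel.

```bash
python3 -m jog '[{"fingers":-1,"delta_pos":[-2,-1,4],"delta_rot":[0,0,0]},{"fingers":-1,"delta_pos":[-2,-1,8],"delta_rot":[0,0,0]},{"fingers":-1,"delta_pos":[-2,-1,11],"delta_rot":[0,0,0]},{"fingers":-1,"delta_pos":[-2,-1,14],"delta_rot":[0,0,0]},{"fingers":-1,"delta_pos":[-2,-1,14],"delta_rot":[0,0,0]}]'
```

```text
time_s: 4.95
tool_pos: [0.5203, -0.0397, 0.0686]
ee_rot: [-0.642, -3.074, 0.0]
force: [-0.2, -0.1, 0.5]
grip_width: 0.0003
finger_force: 0.0
```

```bash
python3 -m jog '[{"fingers":-1,"delta_pos":[0,0,3],"delta_rot":[0,0,0]},{"fingers":-1,"delta_pos":[0,0,6],"delta_rot":[0,0,0]},{"fingers":-1,"delta_pos":[0,0,6],"delta_rot":[0,0,0]}]'
python3 - <<'E'
from h import *
a=robot.get_image("side")[165:225,235:295];b=robot.get_image("scene")[170:230,215:275]
cv2.imwrite("pics/p3.png",cv2.resize(np.hstack([a,b]),None,fx=6,fy=6,interpolation=cv2.INTER_CUBIC))
E
```

```text
time_s: 5.25
tool_pos: [0.5208, -0.0397, 0.0631]
ee_rot: [0.642, 3.075, 0.0]
force: [-1.7, 0.2, 5.3]
grip_width: 0.0001
finger_force: 2.5
```

View pics/p3.png

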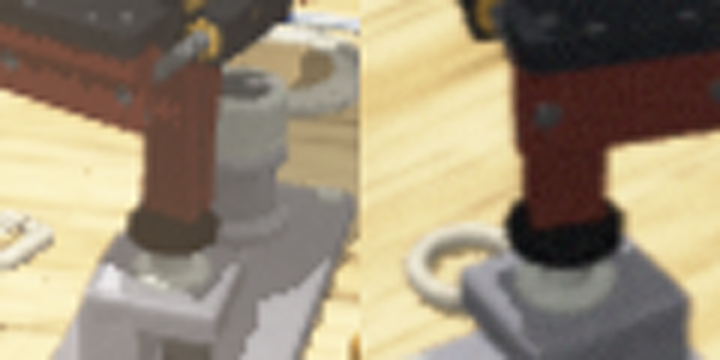

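Contact is centred and reads 5 N. I press on to the stop.

```bash
python3 -m jog '[{"fingers":-1,"delta_pos":[0,0,4],"delta_rot":[0,0,0]},{"fingers":-1,"delta_pos":[0,0,8],"delta_rot":[0,0,0]},{"fingers":-1,"delta_pos":[0,0,10],"delta_rot":[0,0,0]},{"fingers":-1,"delta_pos":[0,0,10],"delta_rot":[0,0,0]}]'
```

```text
time_s: 5.75
tool_pos: [0.5208, -0.0397, 0.0534]
ee_rot: [0.642, 3.075, 0.0]
force: [-1.8, 0.2, 8.4]
grip_width: 0.0008
finger_force: 4.4
```

```bash
python3 -m jog '[{"fingers":-1,"delta_pos":[0,0,2],"delta_rot":[0,0,0]},{"fingers":-1,"delta_pos":[0,0,4],"delta_rot":[0,0,0]},{"fingers":-1,"delta_pos":[0,0,4],"delta_rot":[0,0,0]},{"fingers":-1,"delta_pos":[0,0,4],"delta_rot":[0,0,0]}]'
```

```text
time_s: 6.15
tool_pos: [0.521, -0.0397, 0.0519]
ee_rot: [0.643, 3.074, 0.003]
force: [-11.0, 1.0, 34.2]
grip_width: 0.0004
finger_force: 17.6
```

It is at the hard stop. Now I lift off, open the fingers and move over the cap.

```bash
python3 -m jog '[{"fingers":-1,"delta_pos":[0,0,-25],"delta_rot":[0,0,0]},{"fingers":-1,"delta_pos":[0,0,-70],"delta_rot":[0,0,0]},{"fingers":-1,"delta_pos":[0,0,-110],"delta_rot":[0,0,0]},{"fingers":1,"delta_pos":[-36,-113,-110],"delta_rot":[0,0,-8]},{"fingers":1,"delta_pos":[-36,-113,-110],"delta_rot":[0,0,-16]},{"fingers":1,"delta_pos":[-36,-113,-110],"delta_rot":[0,0,-24]},{"fingers":1,"delta_pos":[-36,-113,-110],"delta_rot":[0,0,-30]},{"fingers":1,"delta_pos":[-36,-113,-110],"delta_rot":[0,0,-30]},{"fingers":1,"delta_pos":[-36,-113,-110],"delta_rot":[0,0,-30]},{"fingers":1,"delta_pos":[-36,-113,-110],"delta_rot":[0,0,-30]}]' 30
python3 - <<'E'
from h import *
s=robot.sense();print(s["joint_positions"].round(2),s["tool_pos"])
M=R.from_rotvec(s["ee_rot"]).as_matrix();print(M.round(3))
im=robot.get_image("wrist");k=robot.place_of("cap_grip","wrist")
b=robot.get_image("scene")
for w in k[:2]:
    for z in(.076,.046):
        P=atz("wrist",w["location"],z);print(w["conf"],w["location"],P.round(4),"tool delta mm",(M.T@(P-s["tool_pos"])*1000).round(1))
cv2.imwrite("pics/c1.png",np.hstack([cv2.resize(im,(400,300)),cv2.resize(b[100:300,180:447],(400,300))]))
E
```

```text
time_s: 7.15
tool_pos: [0.5085, -0.1568, 0.1589]
ee_rot: [0.174, -3.137, -0.0]
force: [0.5, 0.3, 0.0]
grip_width: 0.0533
finger_force: 0.0
[-0.14  0.3   0.43  1.89 -0.15  0.99  2.04] [ 0.50854997 -0.1567809   0.15894773]
[[-0.994 -0.11  -0.   ]
 [-0.11   0.994  0.   ]
 [ 0.     0.    -1.   ]]
0.91 [257.7, 188.2] [ 0.5067 -0.1574  0.076 ] tool delta mm [ 1.9 -0.5 82.9]
0.91 [257.7, 188.2] [ 0.5152 -0.1564  0.046 ] tool delta mm [ -6.7  -0.4 112.9]
```

View pics/c1.png

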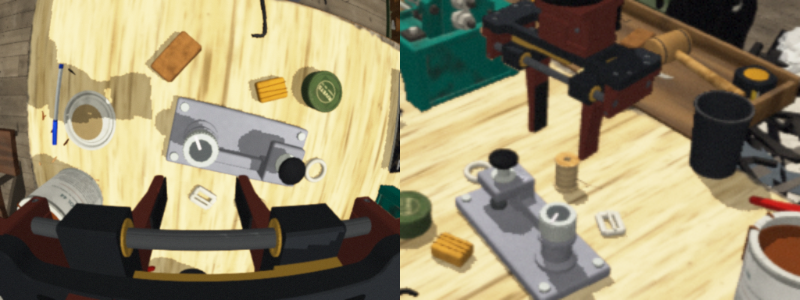

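The plunger is back up and the cap is under the open gripper (wrist panel at 200,148, with its index line showing). I'll descend partway and measure the true fingertip height with the fingers open.

```bash
python3 -m jog '[{"fingers":1,"delta_pos":[2,-1,0],"delta_rot":[0,0,0]},{"fingers":1,"delta_pos":[2,-1,0],"delta_rot":[0,0,0]},{"fingers":1,"delta_pos":[2,-1,0],"delta_rot":[0,0,0]},{"fingers":1,"delta_pos":[2,-1,0],"delta_rot":[0,0,0]},{"fingers":1,"delta_pos":[2,-1,30],"delta_rot":[0,0,0]},{"fingers":1,"delta_pos":[2,-1,60],"delta_rot":[0,0,0]},{"fingers":1,"delta_pos":[2,-1,84],"delta_rot":[0,0,0]},{"fingers":1,"delta_pos":[2,-1,84],"delta_rot":[0,0,0]}]'
python3 - <<'E'
from h import *
s=robot.sense();print(s["tool_pos"],s["grip_width"])
b=robot.get_image("scene")[140:290,220:370];a=robot.get_image("side")[110:260,205:355]
cv2.imwrite("pics/c2.png",cv2.resize(np.hstack([a,b]),None,fx=2.66,fy=2.66,interpolation=cv2.INTER_CUBIC))
E
```

```text
time_s: 8.1
tool_pos: [0.5044, -0.1583, 0.0725]
ee_rot: [0.175, -3.131, -0.002]
force: [-0.3, -0.9, 0.1]
grip_width: 0.0878
finger_force: 0.0
[ 0.50437941 -0.15826995  0.07248508] 0.08777537170999053
```

View pics/c2.png

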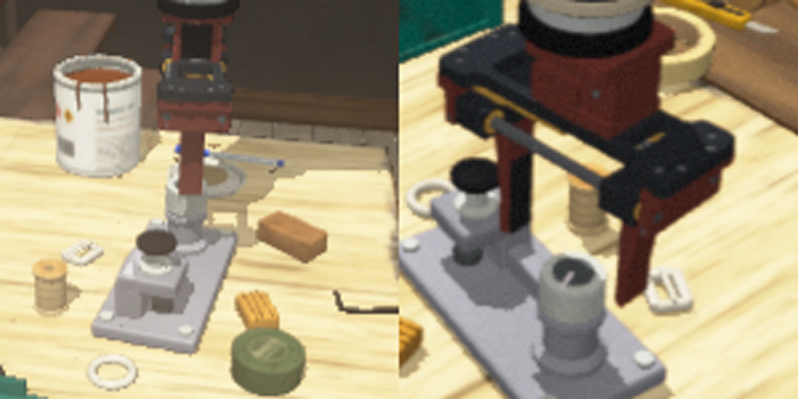

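```bash
cat >> h.py <<'E'
def proj(c,P):
    p=robot.camera_params(c);v=R.from_rotvec(p["rotation"]).as_matrix().T@(np.array(P)-p["position"]);K=p["mtx"]
    return np.array([K[0,2]-K[0,0]*v[0]/v[2],K[1,2]+K[1,1]*v[1]/v[2]])
E
python3 - <<'E'
from h import *
s=robot.sense();t=s["tool_pos"];print(t,s["force"],s["joint_positions"].round(3));M=R.from_rotvec(s["ee_rot"]).as_matrix()
for dz in(0,.01,.02,.03):
  print(dz,[((proj("scene",t+[0,0,dz]+M[:,1]*y)-[220,140]+[150,0])*2.66).round() for y in(-.051,.051)],((proj("side",t+[0,0,dz]+M[:,1]*.051)-[205,110])*2.66).round())
k={c:robot.place_of("cap_grip",c)[0]["location"] for c in("scene","side","wrist")}
print(tri([ray("scene",k["scene"]),ray("side",k["side"])]),atz("wrist",k["wrist"],.076))
E
```

```text
[ 0.50651819 -0.1590836   0.0754299 ] [-0.63091765 -0.74573433  0.91696768] [-0.1    0.407  0.399  1.968 -0.214  0.808  2.1  ]
0 [array([631., 328.]), array([513., 252.])] [188. 219.]
0.01 [array([632., 317.]), array([514., 241.])] [189. 210.]
0.02 [array([633., 304.]), array([514., 229.])] [189. 201.]
0.03 [array([634., 292.]), array([514., 217.])] [190. 192.]
[ 0.50380743 -0.16540029  0.08024809] [ 0.48229292 -0.16246436  0.076     ]
```

The tips sit about 25–30 mm above the reported TCP when open too, which matches the plunger stop. So a reported z of about 0.041 puts the tips just above the shoulder. I descend and close gently.

```bash
python3 -m jog '[{"fingers":1,"delta_pos":[0,1,15],"delta_rot":[0,0,0]},{"fingers":1,"delta_pos":[0,1,27],"delta_rot":[0,0,0]},{"fingers":1,"delta_pos":[0,1,34],"delta_rot":[0,0,0]},{"fingers":-1,"delta_pos":[0,1,34],"delta_rot":[0,0,0]},{"fingers":-1,"delta_pos":[0,1,34],"delta_rot":[0,0,0]},{"fingers":-1,"delta_pos":[0,1,34],"delta_rot":[0,0,0]},{"fingers":-1,"delta_pos":[0,1,34],"delta_rot":[0,0,0]},{"fingers":-1,"delta_pos":[0,1,34],"delta_rot":[0,0,0]},{"fingers":-1,"delta_pos":[0,1,34],"delta_rot":[0,0,0]},{"fingers":-1,"delta_pos":[0,1,34],"delta_rot":[0,0,0]}]' 12
python3 - <<'E'
from h import *
s=robot.sense();print(s["tool_pos"],s["grip_width"],s["ft_torque"],s["force"])
b=robot.get_image("scene")[160:280,230:350];a=robot.get_image("side")[130:250,210:330]
cv2.imwrite("pics/c3.png",cv2.resize(np.hstack([a,b]),None,fx=3.3,fy=3.3,interpolation=cv2.INTER_CUBIC))
E
```

```text
time_s: 9.35
tool_pos: [0.5065, -0.1576, 0.0413]
ee_rot: [-0.176, 3.137, 0.001]
force: [-0.9, 0.9, 2.6]
grip_width: 0.0422
finger_force: 12.0
[ 0.50648349 -0.15757672  0.0413312 ] 0.04217590989988219 [0.32319395 0.06111562 0.0331642 ] [-0.90033086  0.86644182  2.58750358]
```

View pics/c3.png

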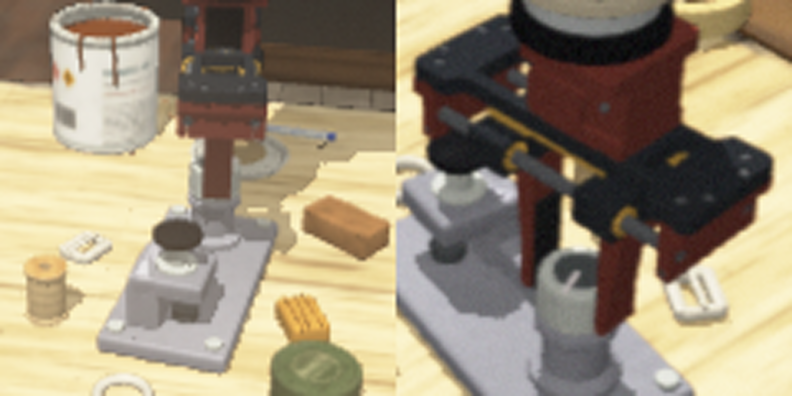

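Both fingers grip the cap's side (42.2 mm) with the tips just above the shoulder. I turn clockwise, lowering with the thread.

```bash
python3 -m jog '[{"fingers":-1,"delta_pos":[0,0,0.1],"delta_rot":[0,0,8]},{"fingers":-1,"delta_pos":[0,0,0.3],"delta_rot":[0,0,16]},{"fingers":-1,"delta_pos":[0,0,0.4],"delta_rot":[0,0,24]},{"fingers":-1,"delta_pos":[0,0,0.5],"delta_rot":[0,0,32]},{"fingers":-1,"delta_pos":[0,0,0.7],"delta_rot":[0,0,40]},{"fingers":-1,"delta_pos":[0,0,0.8],"delta_rot":[0,0,48]},{"fingers":-1,"delta_pos":[0,0,0.9],"delta_rot":[0,0,56]},{"fingers":-1,"delta_pos":[0,0,1.1],"delta_rot":[0,0,64]},{"fingers":-1,"delta_pos":[0,0,1.2],"delta_rot":[0,0,72]},{"fingers":-1,"delta_pos":[0,0,1.3],"delta_rot":[0,0,80]},{"fingers":-1,"delta_pos":[0,0,1.5],"delta_rot":[0,0,88]},{"fingers":-1,"delta_pos":[0,0,1.6],"delta_rot":[0,0,96]},{"fingers":-1,"delta_pos":[0,0,1.7],"delta_rot":[0,0,104]},{"fingers":-1,"delta_pos":[0,0,1.9],"delta_rot":[0,0,112]},{"fingers":-1,"delta_pos":[0,0,2],"delta_rot":[0,0,120]},{"fingers":-1,"delta_pos":[0,0,2],"delta_rot":[0,0,120]}]' 20
cat > st.py <<'E'
from h import *
s=robot.sense();M=R.from_rotvec(s["ee_rot"]).as_matrix()
print("yaw of tool y",np.degrees(np.arctan2(M[1,1],M[0,1])).round(2),"T",s["ft_torque"].round(3),"q",s["joint_positions"].round(2),"F",s["force"].round(1),s["finger_force"],s["grip_width"].round(4),s["tool_pos"].round(4))
E
python3 st.py
```

```text
time_s: 11.05
tool_pos: [0.5086, -0.1561, 0.0393]
ee_rot: [2.631, 1.717, 0.004]
force: [5.7, 6.4, 1.3]
grip_width: 0.0414
finger_force: 20.0Traceback (most recent call last):
  File "st.py", line 3, in <module>
    print("yaw of tool y",np.degrees(np.arctan2(M[1,1],M[0,1])).round(2),"T",s["ft_torque"].round(3),"q",s["joint_positions"].round(2),"F",s["force"].round(1),s["finger_force"],s["grip_width"].round(4),s["tool_pos"].round(4))
                                                                                                                                                                                 ^^^^^^^^^^^^^^^^^^^^^
AttributeError: 'float' object has no attribute 'round'
```

```bash
sed -i 's/s\["grip_width"\].round(4)/s["grip_width"]/' st.py; python3 st.py; python3 -m jog '[{"fingers":-1,"delta_pos":[0,0,0.1],"delta_rot":[0,0,8]},{"fingers":-1,"delta_pos":[0,0,0.3],"delta_rot":[0,0,16]},{"fingers":-1,"delta_pos":[0,0,0.4],"delta_rot":[0,0,24]},{"fingers":-1,"delta_pos":[0,0,0.4],"delta_rot":[0,0,24]}]'; python3 st.py
```

```text
yaw of tool y -23.75 T [ 1.174 -1.013 -0.086] q [-0.47  0.62  0.93  2.01 -0.67  0.85  0.43] F [5.7 6.4 1.3] 20.00087410211563 0.04143452104188278 [ 0.5086 -0.1561  0.0393]
time_s: 11.45
tool_pos: [0.5091, -0.1564, 0.039]
ee_rot: [2.93, 1.132, 0.005]
force: [7.1, 4.4, -0.1]
grip_width: 0.0414
finger_force: 20.0
yaw of tool y -47.75 T [ 0.958 -1.313 -0.043] q [-0.52  0.68  1.03  2.02 -0.76  0.89  0.1 ] F [ 7.1  4.4 -0.1] 20.000200867652893 0.04137224984492523 [ 0.5091 -0.1564  0.039 ]
```

```bash
python3 -m jog '[{"fingers":-1,"delta_pos":[0,0,0.1],"delta_rot":[0,0,8]},{"fingers":-1,"delta_pos":[0,0,0.3],"delta_rot":[0,0,16]},{"fingers":-1,"delta_pos":[0,0,0.3],"delta_rot":[0,0,16]}]'; python3 st.py
```

```text
time_s: 11.75
tool_pos: [0.5093, -0.1568, 0.0387]
ee_rot: [3.059, 0.713, 0.006]
force: [6.8, 3.8, -0.3]
grip_width: 0.0414
finger_force: 20.0
yaw of tool y -63.75 T [ 0.787 -1.411 -0.034] q [-0.56  0.72  1.1   2.02 -0.82  0.93 -0.12] F [ 6.8  3.8 -0.3] 19.999955892562866 0.041433130043842976 [ 0.5093 -0.1568  0.0387]
```

```bash
python3 -m jog '[{"fingers":-1,"delta_pos":[0,0,0.1],"delta_rot":[0,0,8]},{"fingers":-1,"delta_pos":[0,0,0.3],"delta_rot":[0,0,16]},{"fingers":-1,"delta_pos":[0,0,0.3],"delta_rot":[0,0,16]}]'; python3 st.py
```

```text
time_s: 12.05
tool_pos: [0.5095, -0.1572, 0.0385]
ee_rot: [3.128, 0.28, 0.006]
force: [7.8, 3.1, -0.1]
grip_width: 0.0417
finger_force: 20.0
yaw of tool y -79.76 T [ 0.63  -1.547 -0.057] q [-0.58  0.77  1.16  2.02 -0.88  0.97 -0.35] F [ 7.8  3.1 -0.1] 19.999786913394928 0.041725734556766696 [ 0.5095 -0.1572  0.0385]
```

```bash
python3 -m jog '[{"fingers":-1,"delta_pos":[0,0,0.1],"delta_rot":[0,0,8]},{"fingers":-1,"delta_pos":[0,0,0.2],"delta_rot":[0,0,12]},{"fingers":-1,"delta_pos":[0,0,0.2],"delta_rot":[0,0,12]}]'; python3 st.py
```

```text
time_s: 12.35
tool_pos: [0.5095, -0.1575, 0.0383]
ee_rot: [3.14, -0.045, 0.007]
force: [8.4, 1.1, -1.9]
grip_width: 0.0414
finger_force: 20.0
yaw of tool y -91.64 T [ 0.389 -1.683 -0.079] q [-0.6   0.8   1.21  2.02 -0.92  1.01 -0.52] F [ 8.4  1.1 -1.9] 19.998963475227356 0.04136722990832254 [ 0.5095 -0.1575  0.0383]
```

```bash
python3 -m jog '[{"fingers":-1,"delta_pos":[2,0,0.1],"delta_rot":[0,0,6]},{"fingers":-1,"delta_pos":[2,0,0.2],"delta_rot":[0,0,12]},{"fingers":-1,"delta_pos":[2,0,0.2],"delta_rot":[0,0,12]}]'; python3 st.py
```

```text
time_s: 12.65
tool_pos: [0.5095, -0.1578, 0.038]
ee_rot: [3.119, -0.373, 0.002]
force: [2.8, 2.9, 3.9]
grip_width: 0.0418
finger_force: 20.0
yaw of tool y -103.64 T [ 0.604 -0.472 -0.104] q [-0.61  0.83  1.24  2.02 -0.95  1.04 -0.7 ] F [2.8 2.9 3.9] 20.001381933689117 0.041770905452959466 [ 0.5095 -0.1578  0.038 ]
```

```bash
python3 -m jog '[{"fingers":-1,"delta_pos":[0,0,0.1],"delta_rot":[0,0,6]},{"fingers":-1,"delta_pos":[0,0,0.2],"delta_rot":[0,0,12]},{"fingers":-1,"delta_pos":[0,0,0.2],"delta_rot":[0,0,12]}]'; python3 st.py
python3 - <<'E'
from h import *
b=robot.get_image("scene")[200:280,250:330];a=robot.get_image("wrist")[100:300,150:350]
cv2.imwrite("pics/c4.png",np.hstack([cv2.resize(x,(400,400),interpolation=cv2.INTER_CUBIC) for x in(a,b)]))
E
```

```text
time_s: 12.95
tool_pos: [0.5094, -0.1581, 0.0378]
ee_rot: [3.064, -0.692, 0.002]
force: [2.7, 0.8, 3.9]
grip_width: 0.0415
finger_force: 20.0
yaw of tool y -115.46 T [ 0.26  -0.632  0.338] q [-0.62  0.86  1.27  2.02 -0.97  1.06 -0.89] F [2.7 0.8 3.9] 20.00112533569336 0.04153640381539893 [ 0.5094 -0.1581  0.0378]
```

View pics/c4.png

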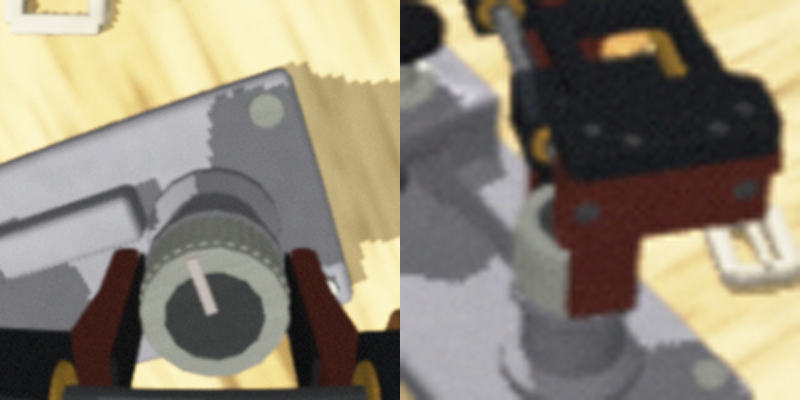

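The torque jumped to 0.34 N·m and the index line points along the setter's +x (wrist panel, line from 212,313 to 193,262). The cap has bottomed. A small nudge holds it there.

```bash
python3 -m jog '[{"fingers":-1,"delta_pos":[0,0,0],"delta_rot":[0,0,2]},{"fingers":-1,"delta_pos":[0,0,0],"delta_rot":[0,0,2]},{"fingers":-1,"delta_pos":[0,0,0],"delta_rot":[0,0,2]}]'; python3 st.py
```

```text
time_s: 13.35
tool_pos: [0.5088, -0.1578, 0.0378]
ee_rot: [-3.052, 0.744, -0.001]
force: [2.3, 1.4, 6.0]
grip_width: 0.0417
finger_force: 20.0
yaw of tool y -117.39 T [ 0.35  -0.529  0.414] q [-0.62  0.86  1.27  2.02 -0.98  1.06 -0.92] F [2.3 1.4 6. ] 20.000783801078796 0.04169007586934159 [ 0.5088 -0.1578  0.0378]
```

Bottomed firmly. Now I back off a quarter turn counter-clockwise.

```bash
python3 -m jog '[{"fingers":-1,"delta_pos":[0,0,-0.1],"delta_rot":[0,0,-8]},{"fingers":-1,"delta_pos":[0,0,-0.3],"delta_rot":[0,0,-16]},{"fingers":-1,"delta_pos":[0,0,-0.4],"delta_rot":[0,0,-24]},{"fingers":-1,"delta_pos":[0,0,-0.5],"delta_rot":[0,0,-32]},{"fingers":-1,"delta_pos":[0,0,-0.7],"delta_rot":[0,0,-40]},{"fingers":-1,"delta_pos":[0,0,-0.8],"delta_rot":[0,0,-48]},{"fingers":-1,"delta_pos":[0,0,-0.9],"delta_rot":[0,0,-56]},{"fingers":-1,"delta_pos":[0,0,-1.1],"delta_rot":[0,0,-64]},{"fingers":-1,"delta_pos":[0,0,-1.2],"delta_rot":[0,0,-72]},{"fingers":-1,"delta_pos":[0,0,-1.3],"delta_rot":[0,0,-80]},{"fingers":-1,"delta_pos":[0,0,-1.5],"delta_rot":[0,0,-88]},{"fingers":-1,"delta_pos":[0,0,-1.5],"delta_rot":[0,0,-92]},{"fingers":-1,"delta_pos":[0,0,-1.5],"delta_rot":[0,0,-92]},{"fingers":-1,"delta_pos":[0,0,-1.5],"delta_rot":[0,0,-92]},{"fingers":-1,"delta_pos":[0,0,-1.5],"delta_rot":[0,0,-92]}]'; python3 st.py
python3 - <<'E'
from h import *
cv2.imwrite("pics/c5.png",cv2.resize(robot.get_image("wrist")[90:310,90:390],(800,587),interpolation=cv2.INTER_CUBIC))
E
```

```text
time_s: 14.85
tool_pos: [0.5084, -0.1566, 0.0392]
ee_rot: [-2.654, -1.677, -0.002]
force: [1.5, 5.3, 8.2]
grip_width: 0.0413
finger_force: 20.0
yaw of tool y -25.42 T [ 1.091 -0.072  0.041] q [-0.45  0.61  0.91  2.01 -0.65  0.84  0.39] F [1.5 5.3 8.2] 20.002147257328033 0.041307164717261285 [ 0.5084 -0.1566  0.0392]
```

View pics/c5.png

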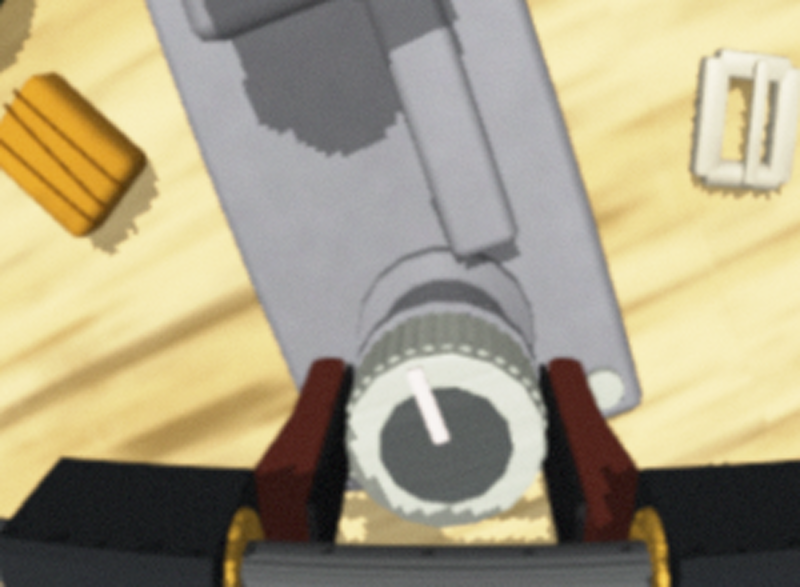

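The index line now points along the rib toward the plunger (from 443,440 to 413,372), a quarter turn from bottomed. The cap is gripped at 20 N. I'm handing in.

```bash
python3 -c "
from workcell import robot
print(robot.close_job())"
```

```text
the job is handed in; nothing more can be done
None
```

The job is handed in, with no verdict returned: I pressed the plunger to its stop and let it spring back, screwed the cap down until it bottomed, then backed it off a quarter turn, and the fingers still grip it at 20 N.

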